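Open the battery compartment of a work lamp

ROBOT

A 6-joint arm with a two-finger parallel gripper is mounted at the origin on a cart in front of the work surface, level with it; the furniture and walls round the work are solid. World frame = base frame: x ahead of the robot, y to its left, z up, the work surface at z = 0. Lengths are in m, angles in rad, forces in N, time in s.
With the tool pointing down it reaches from about 0.425 to 0.95 m from the base axis. Payload 3.5 kg.
Tool frame: the origin (TCP) lies between the finger pads; the fingertips stand 17 mm ahead of it and the grasp point (between the pads) lies 2 mm behind it; z points along the fingers, y is the line along which they close (so a half turn about z gives the same grasp; the last joint's range is limited). The gripper opens to 85 mm and grips with 20 to 120 N. Pads are 22 mm wide; open, the fingers measure 114 mm over their backs; the gripper's body (76 mm by 85 mm) begins 54 mm behind the grasp point. The pads swing forward as they close: fully open they stand 13 mm farther back than shut.
Start: joints at [-1.391, 0.286, 1.577, -0, 1.279, -0.15], TCP at [0.219, -0.639, 0.248] pointing down, gripper open.
Joint ranges: [-2.77, 2.77], [-0.9, 2.22], [0.21, 2.48], [-1.53, 4.67], [0.24, 2.81], [-2.84, 2.84]. Speed limits (rad/s): [2.79, 2.79, 3.14, 3.14, 3.14, 3.14].

INTERFACE

Orientations are given as a unit quaternion [w, x, y, z].
In Python, from station import sensors, vision, close_job gives the robot as it stands.
- The arm moves only by the tool move_arm, never from a script. Its argument "commands" is one flat list of numbers, 7 for each row, row after row: the shift along the tool's x, y, z scaled (see below), then the turn, a rotation vector about the tool's x, y, z scaled (see below), then the gripper's target within -1 to 1 (fully open at 1, half-way at 0, shut at -1). In form: [x, y, z, wx, wy, wz, claw, x, y, z, wx, wy, wz, claw, ...]. A call has 1 to 20 rows; each row is the pose to reach, as a shift and turn from the pose commanded when the call began, along the tool's axes at that moment, turning the shorter way round; what a row does not reach only later rows make up. The controller multiplies each number of a shift by 8 cm and each number of a turn by pi rad. A row lasts 1/12 s, in which the tool goes at most 41.7 mm and 7.16 degrees, less where a joint would pass 70% of its speed; a pose out of reach is approached as far as the arm can. A call with a number of a shift or a turn outside -1 to 1 is refused whole. A call with a gripper value outside its range is refused whole. The fingers move at their own pace and stop on an object; "grip_force" is the grip in N (left out, the last holds). Time passes only in rows, so rows that repeat a pose let the fingers close. It gives the time, the measured TCP pose, the force, the opening and the grip force at its end, in the units of the state.
- sensors.observe(): the state, without advancing time (a new reading comes with each control period).
- vision.get_image(name): name is "scene" or "top"; returns the picture (420x560x3 uint8, red, green, blue); there is no depth.
- vision.camera_model(name): a dict with "fovy" (degrees; the focal length in pixels is half the picture's height over the tangent of half this angle, whatever the lens; pixels are square), "cx", "cy" (the principal point, pixels), "rvec" (rotation vector, rad) and "tvec" (3), from world to camera coordinates, as OpenCV has them. Camera axes: x right, y down, z forward; pixel columns grow to the right and rows downward; lengths in m; the calibration is good to about 2 mm. A picture is of the moment at which its call begins. camera_model takes no time and is no camera call.
- close_job(): hands the job in; it is judged then, once.
Trained networks look in the newest picture that a camera, given by its name, has taken for a name from the list of things; names that differ only in an ending like _2 or _b are one class to them, and where a whole thing is asked for, a point or a joint stands for the part that bears it (a point fixed in the world has none). Each returns a list of dicts, best first, with "score" (0 to 1); they miss things now and then, are a little off and sometimes report something else, mostly with a low value. They report only what shows in the picture. A call takes as long as a camera call. They do not tell look-alikes from the thing itself.
- vision.boxes_of(camera, target): "bbox" ([left, top, right, bottom] in pixels, round what is visible of it).
- vision.trace(camera, target): "mask" (420x560 bool, what is visible of it) and "bbox" ([left, top, right, bottom] in pixels, round what is visible of it).
- vision.pinpoint(camera, target): "centre" ([column, row] in pixels: a listed point, or the origin of a listed thing).
The state is a dict: "time_s": time; "qpos": joint angles; "joint_velocities": joint speeds; "tau": joint torques, N m; "position": TCP position; "orientation": TCP orientation; "wrist_force": force on the tool from outside, world axes, zero at the start; "moment": the same for the moment, N m; "width": finger opening in m; "gripper_force": force on a finger pad.
Only numpy, scipy, OpenCV 4.12 (cv2) and the standard library are available. Lean on these libraries where they do the work, as an engineer would, in place of code of your own. Each camera call takes 0.05 s, during which the arm holds its last target. There are 200 camera calls.

TASK

The work lamp on the bench needs new cells: open its battery compartment. Press the red snap tab inward with a fingertip, firmly but without forcing it, and ease it upward until the tab end of the yellow cover has sprung up; then take the cover by its sides, tip it up, draw its tongues out from under the far edge and lay it flat on the bench near the lamp, outer face up, without dropping it. Do not wrench the cover against the lamp and leave the things lying around where they are.

Things in the scene. Friction and masses are not known exactly. Their poses are not given: they have to be found in the camera images.
- lamp: LED work lamp on its lens, back up, held to the steel bench by magnetic feet: black box, yellow bumper, 198 x 142 mm, flat back 60 mm above the bench. Origin: centre of its footprint at bench height; +x points from the snap-tab end to the end with fins (66 mm high) and folded tube stand (x to 118, y +-103 mm, 42 mm high). The back is free for fingers 28 mm before the tab and 33 mm beside the cover.
- cover: yellow loose battery cover, black inlay, 60 to 100 g: hollow cap, x -36.5 to 45, y +-31 mm (flat parallel sides), 34 mm high. Origin: centre of its underside, axes as the lamp's. Shut it lies at x -12, y 0, z 44 mm in the lamp frame, 18 mm proud of the back, with 1 mm play in x, 1.5 mm in y. Sprung cells below push up with 7 N; once unhooked it rests ajar, tipped 0.1 rad, tab end 9 mm up.
- tongues (a point): middle of the cover's far end, x 45, y 0, z 13 mm in the cover frame, where it turns when tipped: two rigid tongues (6 mm long, z 10 to 13 mm) reach from here under the lamp's 3 mm thick far lip. To take the cover off, tip the tab end up some 0.3 rad about this point, then draw it 10 to 15 mm along the lamp's -x and lift it.
- snap_tab: yellow flexing tongue, 22 mm wide, at the cover's near end, hooked under the lamp's near lip. Origin: its root, x -46, z 1.5 mm in the cover frame. Pressed inward at the pad it takes up the cover's play, then springs at about 2.8 N/mm; the hook comes free at roughly 12 to 13.5 N (4 to 5 mm); a stop follows at 14 N; it breaks above 20 N.
- tab_pad (a point): centre of the red thumb pad's front face (22 wide, 14 mm high), 10 mm above the lamp's back when shut: x -63.5, y 0, z 70 mm in the lamp frame. Inward is the lamp's +x. The pressing finger also holds the cover down by friction, so keep pressing and move the finger up 8 to 12 mm to let the cover rise; then the hook springs out over the lip and cannot catch again.
- free_patch (a point): point on the bench top to the right of the lamp, in the middle of a clear patch of about 160 mm across: a good place to lay the cover (any other clear place near the lamp will do)
- oil_can: red oil can with a long spout, 68 x 76 x 187 mm, standing on the bench behind the lamp; origin: centre of its foot
- screwdriver: screwdriver with green handle, 179 mm, lying near the front edge; origin: centre of its underside
- spanner: steel spanner, 35 x 209 x 7 mm, lying before the lamp; origin: centre of its underside
- nut: steel hexagon nut, 36 x 41 x 19 mm; origin: centre of its underside
There are look-alikes about, which are no part of the job. There is more than one size of the cover; the job needs the larger.

How it is judged:
By the outcome, as a careful person would: the job done as asked, in the order asked, and still so for the second after the job is handed in, with the robot touching nothing.
It also fails if it takes over 69 s, if anything falls off the work surface, if the arm or the gripper's body presses on something with over 40 N, if the wrist force passes 120 N, or if a joint passes its speed limit or range.

## Working session

There is one attempt and no reset: what is moved stays moved. The work goes in short steps, Python scripts to look and compute and a tool call to move; the robot and the scene stay as the last step left them, time stands still between calls to the robot, and variables do not carry over. Pictures are saved under pics/ and viewed, at most 10 in all, crops included, and the job is handed in when it is done.

Besides the shell and the picture viewer there is one more tool, called after ">>>" as name(argument=value, ...) on one line, values as JSON. move_arm: Moves the arm, as the interface text tells. Shifts and turns lie within -1 to 1; 1 stands for 8 cm of shift or pi rad of turn. Its arguments: {"type":"object","properties":{"commands":{"type":"array","items":{"type":"number","minimum":-1,"maximum":1}},"grip_force":{"type":"number"}},"required":["commands"]}

```bash
mkdir -p pics; cat > h.py <<'E'
import numpy as np, cv2
from station import sensors, vision
from scipy.spatial.transform import Rotation as R
def cam(n):
    m=vision.camera_model(n); f=210/np.tan(np.radians(m['fovy'])/2)
    K=np.array([[f,0,m['cx']],[0,f,m['cy']],[0,0,1]]); return K,np.array(m['rvec'],float),np.array(m['tvec'],float)
def ray(n,p):
    K,r,t=cam(n); Rm=cv2.Rodrigues(r)[0]; d=Rm.T@np.linalg.inv(K)@np.array([p[0],p[1],1.]); return -Rm.T@t,d/np.linalg.norm(d)
def atz(n,p,z):
    c,d=ray(n,p); return c+d*(z-c[2])/d[2]
def tri(p1,p2):
    A=np.zeros((3,3));b=np.zeros(3)
    for n,p in(('scene',p1),('top',p2)):
        c,d=ray(n,p);M=np.eye(3)-np.outer(d,d);A+=M;b+=M@c
    return np.linalg.solve(A,b)
def proj(n,P):
    K,r,t=cam(n); return cv2.projectPoints(np.atleast_2d(np.array(P,float)),r,t,K,None)[0][:,0]
def tool():
    s=sensors.observe(); q=s['orientation']; return np.array(s['position']),R.from_quat([q[1],q[2],q[3],q[0]]),s
E
python3 - <<'E'
from h import *
np.set_printoptions(precision=3,suppress=True)
for n in('scene','top'):
    im=vision.get_image(n); cv2.imwrite(f'pics/{n}0.png',im[:,:,::-1])
    for t in('lamp','cover','snap_tab','tab_pad','tongues','free_patch'):
        print(n,t,[(np.round(d['centre'],1).tolist(),round(d['score'],2)) for d in vision.pinpoint(n,t)[:4]])
    print(n,[(np.round(d['bbox']),round(d['score'],2)) for d in vision.boxes_of(n,'cover')[:4]], ray(n,(280,210)))
p,r,s=tool();print(p,r.as_matrix(),s)
E
```

```text
scene lamp [([255.8, 244.1], 0.89)]
scene cover [([260.3, 230.5], 0.81), ([293.3, 214.0], 0.55)]
scene snap_tab [([273.8, 229.1], 0.64), ([273.1, 232.8], 0.47), ([275.7, 209.3], 0.47), ([388.1, 216.1], 0.34)]
scene tab_pad [([274.0, 227.0], 0.6), ([275.1, 203.9], 0.44)]
scene tongues [([239.6, 220.9], 0.74), ([299.9, 214.0], 0.64)]
scene free_patch [([332.4, 216.0], 0.79)]
scene [(array([238., 215., 280., 238.]), 0.84), (array([280., 200., 305., 222.]), 0.61)] (array([0.158, 0.62 , 0.698]), array([ 0.367, -0.732, -0.574]))
top lamp [([249.1, 199.0], 0.67)]
top cover [([309.7, 202.1], 0.6), ([252.6, 197.2], 0.37)]
top snap_tab [([251.7, 211.6], 0.44)]
top tab_pad [([249.3, 210.7], 0.41)]
top tongues [([315.6, 212.5], 0.83), ([249.5, 182.7], 0.81)]
top free_patch [([323.8, 240.2], 0.85), ([241.4, 129.8], 0.17)]
top [(array([300., 188., 316., 217.]), 0.62)] (array([ 0.463, -0.187,  1.228]), array([ 0.067,  0.003, -0.998]))
[ 0.219 -0.639  0.248] [[ 0.946  0.324  0.   ]
 [ 0.324 -0.946 -0.   ]
 [-0.     0.    -1.   ]] {'time_s': 0.8, 'qpos': array([-1.391,  0.286,  1.577, -0.   ,  1.279, -0.15 ]), 'joint_velocities': array([-0.003,  0.002,  0.002, -0.001,  0.   , -0.   ]), 'tau': array([ -0.001, -40.592, -29.292,  -0.   ,   0.   ,   0.   ]), 'position': array([ 0.219, -0.639,  0.248]), 'orientation': array([ 0.   ,  0.986,  0.164, -0.   ]), 'wrist_force': array([0.514, 0.148, 1.099]), 'moment': array([-0.021,  0.012, -0.03 ]), 'gripper_force': 0.0, 'width': 0.08539357158248406}
```

View pics/scene0.png

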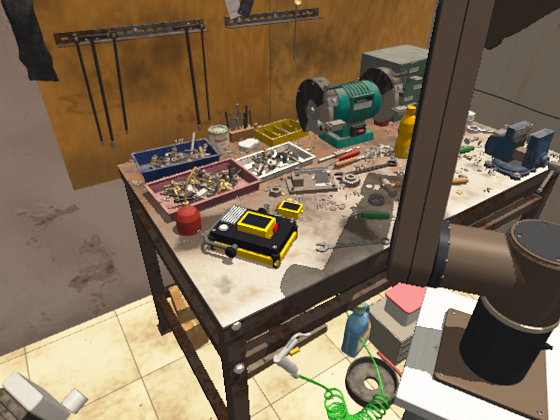

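View pics/top0.png

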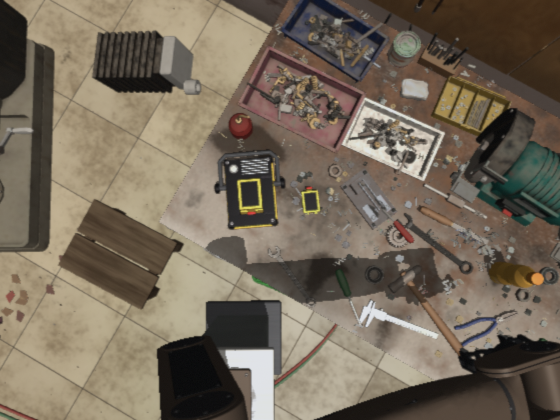

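Scene: large yellow cover shut on the lamp at about (258,226), with its red pad at (275,228). A small look-alike cover lies on the bench at (291,209). In top, the large one is at (250,195) on the lamp and the small one at (310,202). The job needs the larger one, on the lamp back. I'll confirm this in an enlarged crop.

```bash
python3 - <<'E'
from h import *
np.set_printoptions(precision=3,suppress=True)
a=cv2.imread('pics/scene0.png')[190:275,195:315]; b=cv2.imread('pics/top0.png')[145:235,200:330]
a=cv2.resize(a,None,fx=400/a.shape[1],fy=400/a.shape[1],interpolation=cv2.INTER_CUBIC)
b=cv2.resize(b,None,fx=400/b.shape[1],fy=400/b.shape[1],interpolation=cv2.INTER_CUBIC)
h=max(a.shape[0],b.shape[0]); o=np.zeros((h,800,3),np.uint8); o[:a.shape[0],:400]=a;o[:b.shape[0],400:]=b
cv2.imwrite('pics/crop1.png',o)
print('pad',tri((274,227),(249.3,210.7)),'tong',tri((239.6,220.9),(249.5,182.7)),'cover',tri((260.3,230.5),(252.6,197.2)),'patch',tri((332.4,216),(323.8,240.2)),'lamp',tri((255.8,244.1),(249.1,199)))
for n in('scene','top'):
  K,r,t=cam(n);print(K[0,0])
  for t in('spanner','nut','screwdriver','oil_can'):
    print(n,t,[(np.round(d['centre'],1).tolist(),round(d['score'],2),atz(n,d['centre'],0)) for d in vision.pinpoint(n,t)[:3]])
E
```

```text
pad [ 0.538 -0.1    0.074] tong [ 0.626 -0.095  0.065] cover [ 0.58  -0.106  0.043] patch [ 0.454 -0.31   0.002] lamp [ 0.582 -0.091  0.006]
401.15335291025906
scene spanner [([354.6, 246.6], 0.92, array([ 0.349, -0.21 ,  0.   ]))]
scene nut [([272.4, 193.0], 0.61, array([ 0.669, -0.342,  0.   ])), ([351.8, 246.7], 0.22, array([ 0.355, -0.206,  0.   ]))]
scene screwdriver [([390.4, 217.4], 0.47, array([ 0.297, -0.387,  0.   ]))]
scene oil_can [([189.7, 226.0], 0.55, array([ 0.796, -0.078,  0.   ]))]
421.35975093221435
top spanner [([288.6, 277.2], 0.9, array([ 0.35 , -0.206,  0.   ])), ([249.3, 214.4], 0.72, array([ 0.533, -0.093,  0.   ])), ([350.9, 300.1], 0.25, array([ 0.284, -0.385,  0.   ]))]
top nut [([336.4, 172.8], 0.69, array([ 0.653, -0.35 ,  0.   ]))]
top screwdriver [([251.9, 214.0], 0.51, array([ 0.534, -0.101,  0.   ]))]
top oil_can [([243.5, 129.5], 0.87, array([ 0.785, -0.077,  0.   ])), ([249.9, 210.6], 0.44, array([ 0.544, -0.095,  0.   ]))]
```

View pics/crop1.png

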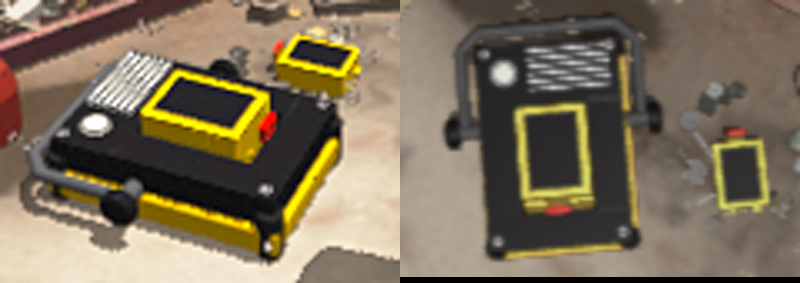

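The crop confirms it: the cover on the lamp back is the larger one, with its red pad facing the robot (scene (275,227), top (249,211)). The fins are on the far side. Next I fit the lamp pose from the cover and lamp corners in both views.

```bash
cat > fit.py <<'E'
from h import *
from scipy.optimize import least_squares
np.set_printoptions(precision=4,suppress=True)
s=400/120;t=400/130
S=lambda u,v:(195+(u+.5)/s-.5,190+(v+.5)/s-.5)
T=lambda u,v:(200+(u-400+.5)/t-.5,145+(v+.5)/t-.5)
ob=[('scene',S(143,113),(33,31,78)),('scene',S(175,70),(33,-31,78)),('scene',S(270,98),(-48.5,-31,78)),('scene',S(240,135),(-48.5,31,78)),
('top',T(514,106),(33,31,78)),('top',T(587,104),(33,-31,78)),('top',T(592,191),(-48.5,-31,78)),('top',T(523,197),(-48.5,31,78)),
('scene',S(266,124),(-63.5,0,70)),('top',T(558,211),(-63.5,0,70)),('top',(249.5,182.7),(33,0,70)),('scene',(274,227),(-63.5,0,70))]
def W(p,P):
    P=np.array(P)/1000; return np.c_[R.from_euler('z',p[2]).apply(P)+[p[0],p[1],p[3]]]
def res(p):
    return np.concatenate([proj(n,W(p,[P]))[0]-px for n,px,P in ob])
f=least_squares(res,[.58,-.09,.05,0],loss='soft_l1');print(f.x);print(res(f.x).reshape(-1,2))
np.save('lamp.npy',f.x)
E
python3 fit.py
python3 - <<'E'
# mask check of lamp+cover colour outline
from h import *
from fit import W
p=np.load('lamp.npy')
o=[]
for n in('scene','top'):
    im=cv2.resize(cv2.imread(f'pics/{n}0.png'),None,fx=4,fy=4,interpolation=cv2.INTER_CUBIC)
    for P in([(33,31,78),(33,-31,78),(-48.5,-31,78),(-48.5,31,78)],[(99,71,60),(99,-71,60),(-99,-71,60),(-99,71,60)],[(-63.5,11,63),(-63.5,-11,63),(-63.5,-11,77),(-63.5,11,77)]):
        cv2.polylines(im,[np.round(proj(n,W(p,P))*4+1.5).astype(int)],True,(255,0,255),1)
    o.append(im[(760 if n=='scene' else 560):(1100 if n=='scene' else 940),(780 if n=='scene' else 840):][:340,:400])
cv2.imwrite('pics/fit.png',np.hstack(o))
E
```

```text
[ 0.5952 -0.0998  0.0742 -0.0001]
[[-0.5782 -0.5131]
 [ 0.6464 -0.3587]
 [ 0.05   -1.6363]
 [-0.7339  0.6625]
 [ 0.5577  0.1277]
 [-0.7061 -1.0807]
 [ 0.0251  0.0905]
 [-0.116   0.0067]
 [ 1.8412  1.0056]
 [ 0.4276  0.1454]
 [-0.7725 -3.9796]
 [ 2.2912  0.8556]]
[ 0.5952 -0.0998  0.0742 -0.0001]
[[-0.5782 -0.5131]
 [ 0.6464 -0.3587]
 [ 0.05   -1.6363]
 [-0.7339  0.6625]
 [ 0.5577  0.1277]
 [-0.7061 -1.0807]
 [ 0.0251  0.0905]
 [-0.116   0.0067]
 [ 1.8412  1.0056]
 [ 0.4276  0.1454]
 [-0.7725 -3.9796]
 [ 2.2912  0.8556]]
```

View pics/fit.png

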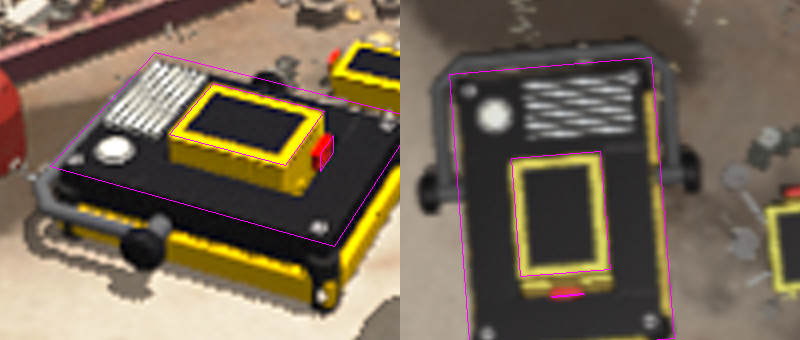

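>>> move_arm(commands=[0.947,-0.849,0,0,0,0,-1,0.947,-0.849,0,0,0,0,-1,0.947,-0.849,0,0,0,0,-1], grip_force=30)

```text
time_s: 1.45
position: [0.2699, -0.5466, 0.2478]
orientation: [-0.001, 0.986, 0.165, 0.001]
wrist_force: [0.5, -0.4, -0.5]
width: 0.0517
gripper_force: 0.0
```

>>> move_arm(commands=[0.947,-0.849,0,0,0,0,-1,0.947,-0.849,0,0,0,0,-1,0.947,-0.849,0,0,0,0,-1])

```text
time_s: 1.7
position: [0.3196, -0.4574, 0.2482]
orientation: [-0.001, 0.986, 0.165, 0.001]
wrist_force: [-0.1, 0.3, -0.4]
width: 0.0125
gripper_force: 0.0
```

>>> move_arm(commands=[0.947,-0.849,0,0,0,0,-1,0.947,-0.849,0,0,0,0,-1,0.947,-0.849,0,0,0,0,-1])

```text
time_s: 1.95
position: [0.3691, -0.3686, 0.2484]
orientation: [-0.001, 0.986, 0.165, 0.001]
wrist_force: [0.5, -0.3, -0.3]
width: -0.0
gripper_force: 0.0
```

>>> move_arm(commands=[0.947,-0.849,0,0,0,0,-1,0.947,-0.849,0,0,0,0,-1,0.947,-0.849,0,0,0,0,-1])

```text
time_s: 2.2
position: [0.4186, -0.2799, 0.2485]
orientation: [-0.001, 0.986, 0.165, 0.001]
wrist_force: [0.9, -1.0, -0.0]
width: -0.0
gripper_force: 0.0
```

>>> move_arm(commands=[0.947,-0.849,0,0,0,0,-1,0.947,-0.849,0,0,0,0,-1,0.947,-0.849,0,0,0,0,-1])

```text
time_s: 2.45
position: [0.4683, -0.1912, 0.2486]
orientation: [-0.0, 0.986, 0.165, 0.001]
wrist_force: [0.4, -0.3, 0.2]
width: -0.0
gripper_force: 0.0
```

>>> move_arm(commands=[0.947,-0.849,0.8,0,0,0.0815,-1,0.947,-0.849,0.8,0,0,0.0815,-1,0.947,-0.849,0.8,0,0,0.0815,-1,0.947,-0.849,0.8,0,0,0.0815,-1,0.947,-0.849,0.8,0,0,0.0815,-1])

```text
time_s: 2.87
position: [0.5162, -0.1039, 0.1826]
orientation: [-0.001, 0.999, 0.039, -0.002]
wrist_force: [0.0, 0.1, 0.9]
width: -0.0
gripper_force: 0.0
```

>>> move_arm(commands=[0,0,0.5,0,0,0,-1,0,0,1,0,0,0,-1,0,0,1,0,0,0,-1,0,0,1,0,0,0,-1])

```text
time_s: 3.2
position: [0.5153, -0.1063, 0.1033]
orientation: [-0.001, 0.999, 0.036, -0.002]
wrist_force: [0.1, -0.5, 0.7]
width: 0.0002
gripper_force: 0.0
```

```bash
cat > look.py <<'E'
import sys; from h import *
o=[]
for n,x,y in(('scene',195,175),('top',185,145)):
    im=vision.get_image(n)[y:y+100,x:x+130,::-1]; o.append(cv2.resize(im,(400,308),interpolation=cv2.INTER_CUBIC))
cv2.imwrite(sys.argv[1],np.hstack(o)); p,r,s=tool(); print(p,r.as_matrix().round(3),s['wrist_force'],s['time_s'])
E
python3 look.py pics/l1.png
```

```text
[ 0.51821616 -0.10726076  0.1071324 ] [[ 0.997  0.073  0.004]
 [ 0.073 -0.997 -0.002]
 [ 0.004  0.002 -1.   ]] [0.27762163 0.03572792 0.80859785] 3.3
```

View pics/l1.png

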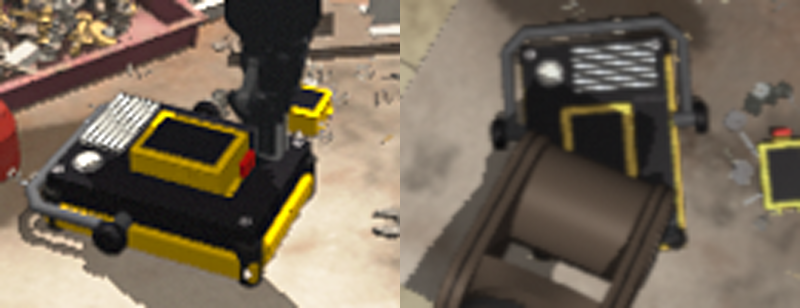

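>>> move_arm(commands=[0,0,0.15,0,0,0,-1,0,0,0.26,0,0,0,-1,0,0,0.26,0,0,0,-1,0,0,0.26,0,0,0,-1])

```text
time_s: 3.63
position: [0.5164, -0.1058, 0.0833]
orientation: [-0.0, 0.999, 0.037, -0.0]
wrist_force: [0.8, -0.2, 0.5]
width: 0.0001
gripper_force: 0.0
```

>>> move_arm(commands=[0.02,0,0,0,0,0,-1,0.04,0,0,0,0,0,-1,0.04,0,0,0,0,0,-1])

```text
time_s: 3.88
position: [0.5206, -0.1057, 0.084]
orientation: [0.0, 0.999, 0.037, 0.001]
wrist_force: [-0.5, 0.4, 0.1]
width: 0.0004
gripper_force: 0.0
```

>>> move_arm(commands=[0.0125,0,0,0,0,0,-1,0.025,0,0,0,0,0,-1,0.025,0,0,0,0,0,-1])

```text
time_s: 4.13
position: [0.5219, -0.1054, 0.0836]
orientation: [-0.0, 0.999, 0.037, -0.0]
wrist_force: [-0.8, 0.4, 0.4]
width: 0.0
gripper_force: 0.4
```

>>> move_arm(commands=[0.0125,0,0,0,0,0,-1,0.025,0,0,0,0,0,-1,0.025,0,0,0,0,0,-1])

```text
time_s: 4.38
position: [0.5233, -0.1053, 0.0834]
orientation: [-0.0, 0.999, 0.037, -0.001]
wrist_force: [-2.9, -1.1, 2.4]
width: -0.0
gripper_force: 2.0
```

>>> move_arm(commands=[0.0125,0,0,0,0,0,-1,0.0125,0,0,0,0,0,-1,0.025,0,0,0,0,0,-1,0.025,0,0,0,0,0,-1])

```text
time_s: 4.72
position: [0.5249, -0.1051, 0.0833]
orientation: [-0.0, 0.999, 0.037, -0.002]
wrist_force: [-6.7, -1.2, 4.1]
width: 0.0002
gripper_force: 3.4
```

>>> move_arm(commands=[0.006,0,0,0,0,0,-1,0.0125,0,0,0,0,0,-1,0.0125,0,0,0,0,0,-1])

```text
time_s: 4.97
position: [0.5255, -0.1051, 0.0834]
orientation: [-0.0, 0.999, 0.037, -0.002]
wrist_force: [-8.3, -1.6, 5.6]
width: 0.0
gripper_force: 4.2
```

>>> move_arm(commands=[0.006,0,0,0,0,0,-1,0.0125,0,0,0,0,0,-1,0.0125,0,0,0,0,0,-1])

```text
time_s: 5.22
position: [0.5261, -0.105, 0.0834]
orientation: [-0.0, 0.999, 0.037, -0.003]
wrist_force: [-9.3, -1.0, 7.4]
width: 0.0001
gripper_force: 5.1
```

>>> move_arm(commands=[0.006,0,0,0,0,0,-1,0.0125,0,0,0,0,0,-1,0.0125,0,0,0,0,0,-1])

```text
time_s: 5.47
position: [0.5267, -0.105, 0.0834]
orientation: [-0.0, 0.999, 0.037, -0.004]
wrist_force: [-10.5, -1.6, 8.7]
width: -0.0001
gripper_force: 5.9
```

>>> move_arm(commands=[0.006,0,-0.003,0,0,0,-1,0.0125,0,-0.006,0,0,0,-1,0.0125,0,-0.006,0,0,0,-1])

```text
time_s: 5.72
position: [0.5271, -0.1049, 0.0835]
orientation: [-0.0, 0.999, 0.038, -0.004]
wrist_force: [-11.6, -1.5, 6.9]
width: -0.0
gripper_force: 6.3
```

>>> move_arm(commands=[0.006,0,-0.003,0,0,0,-1,0.0125,0,-0.006,0,0,0,-1,0.0125,0,-0.006,0,0,0,-1])

```text
time_s: 5.97
position: [0.5275, -0.1049, 0.0836]
orientation: [-0.0, 0.999, 0.038, -0.005]
wrist_force: [-12.2, -2.0, 7.0]
width: 0.0002
gripper_force: 6.7
```

>>> move_arm(commands=[0.006,0,-0.003,0,0,0,-1,0.0125,0,-0.006,0,0,0,-1,0.0125,0,-0.006,0,0,0,-1])

```text
time_s: 6.22
position: [0.5279, -0.1048, 0.0836]
orientation: [-0.0, 0.999, 0.038, -0.006]
wrist_force: [-12.7, -3.1, 6.0]
width: -0.0001
gripper_force: 7.1
```

>>> move_arm(commands=[0,0,-0.006,0,0,0,-1,0,0,-0.0125,0,0,0,-1,0,0,-0.019,0,0,0,-1,0,0,-0.025,0,0,0,-1,0,0,-0.025,0,0,0,-1])

```text
time_s: 6.63
position: [0.5279, -0.1047, 0.0852]
orientation: [-0.001, 0.999, 0.038, -0.006]
wrist_force: [-12.6, -2.7, 4.6]
width: 0.0
gripper_force: 6.3
```

>>> move_arm(commands=[0.006,0,-0.012,0,0,0,-1,0.009,0,-0.025,0,0,0,-1,0.009,0,-0.037,0,0,0,-1,0.009,0,-0.037,0,0,0,-1])

```text
time_s: 6.97
position: [0.5285, -0.1046, 0.0882]
orientation: [-0.001, 0.999, 0.038, -0.006]
wrist_force: [-11.0, -2.0, 3.5]
width: -0.0001
gripper_force: 6.5
```

>>> move_arm(commands=[0.004,0,-0.012,0,0,0,-1,0.006,0,-0.025,0,0,0,-1,0.006,0,-0.037,0,0,0,-1,0.006,0,-0.037,0,0,0,-1])

```text
time_s: 7.3
position: [0.529, -0.1045, 0.0912]
orientation: [-0.001, 0.999, 0.038, -0.006]
wrist_force: [-12.5, -2.6, 4.3]
width: 0.0002
gripper_force: 6.5
```

>>> move_arm(commands=[0.004,0,-0.012,0,0,0,-1,0.004,0,-0.025,0,0,0,-1,0.004,0,-0.037,0,0,0,-1,0.004,0,-0.037,0,0,0,-1])

```text
time_s: 7.63
position: [0.5292, -0.1044, 0.0938]
orientation: [-0.001, 0.999, 0.038, -0.006]
wrist_force: [-11.4, -2.9, 1.4]
width: -0.0
gripper_force: 6.0
```

>>> move_arm(commands=[0,0,-0.012,0,0,0,-1,0,0,-0.025,0,0,0,-1,0,0,-0.037,0,0,0,-1,0,0,-0.037,0,0,0,-1])

```text
time_s: 7.97
position: [0.5296, -0.1044, 0.097]
orientation: [-0.001, 0.999, 0.037, -0.005]
wrist_force: [-10.9, -2.7, 1.8]
width: -0.0003
gripper_force: 5.5
```

>>> move_arm(commands=[-0.05,0,0,0,0,0,-1,-0.1,0,0,0,0,0,-1,-0.2,0,0,0,0,0,-1,-0.2,0,0,0,0,0,-1])

```text
time_s: 8.3
position: [0.5171, -0.1057, 0.0987]
orientation: [-0.0, 0.999, 0.037, 0.001]
wrist_force: [-0.9, -0.9, -0.4]
width: -0.0003
gripper_force: 0.0
```

>>> move_arm(commands=[0,0,-0.5,0,0,0,1,0,0,-0.7,0,0,0,1,0,0,-0.7,0,0,0,1,0,0,-0.7,0,0,0,1])

```text
time_s: 8.63
position: [0.5188, -0.1061, 0.1566]
orientation: [0.001, 0.999, 0.037, 0.002]
wrist_force: [-0.3, -0.4, -0.0]
width: 0.0483
gripper_force: 0.0
```

```bash
python3 look.py pics/l2.png
```

```text
[ 0.51711384 -0.10551195  0.15402064] [[ 0.997  0.074 -0.001]
 [ 0.074 -0.997  0.001]
 [-0.    -0.001 -1.   ]] [0.57709125 0.28246425 0.36689702] 8.7333
```

View pics/l2.png

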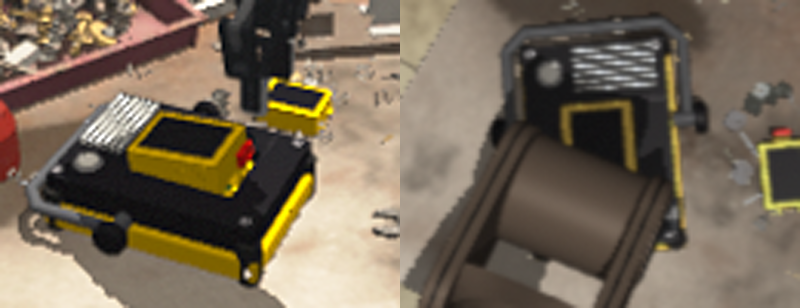

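The pad and tab end of the cover now sit visibly higher: the pad moved from about row 160 to 152 in the crop, so the cover is ajar. Now the side grasp.

>>> move_arm(commands=[0.4,0,0,0,0,0,0.65,0.85,0,0,0,0,0,0.65,0.85,0,0.3,0,0,0,0.65,0.85,0,0.6,0,0,0,0.65,0.85,0,0.6,0,0,0,0.65,0.85,0,0.6,0,0,0,0.65])

```text
time_s: 9.23
position: [0.5831, -0.0999, 0.1036]
orientation: [-0.001, 0.999, 0.037, -0.003]
wrist_force: [-0.4, 0.3, 1.5]
width: 0.0705
gripper_force: 0.0
```

```bash
python3 look.py pics/l3.png
```

```text
[ 0.58526925 -0.10081491  0.10707757] [[ 0.997  0.074  0.   ]
 [ 0.074 -0.997  0.   ]
 [ 0.    -0.    -1.   ]] [-0.54380324  0.33398102  0.5509726 ] 9.3333
```

View pics/l3.png

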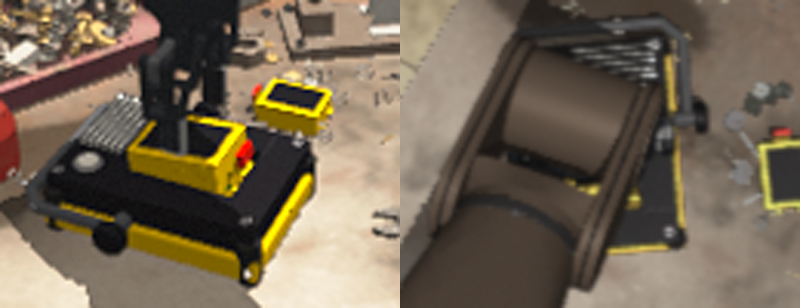

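```bash
python3 - <<'E'
from h import *
p,r,s=tool();print(p)
for y in(.035,.042):
  for z in(.085,.09,.095,.1,.105):
    w=p+r.apply([0,-y,0]); w[2]=z; q=proj('scene',w)[0]; print(y,z,(q-[195,175])*3.077)
E
```

```text
[ 0.58526925 -0.10081491  0.10707757]
0.035 0.085 [173.23782798 155.88851963]
0.035 0.09 [173.04106817 151.0052971 ]
0.035 0.095 [172.84318928 146.09430131]
0.035 0.1 [172.64418176 141.15529464]
0.035 0.105 [172.44403591 136.18803677]
0.042 0.085 [169.43458357 160.67851926]
0.042 0.09 [169.22593453 155.78296577]
0.042 0.095 [169.01609246 150.85942031]
0.042 0.1 [168.80504711 145.90764209]
0.042 0.105 [168.5927881  140.92738758]
```

>>> move_arm(commands=[0,0,0.1,0,0,0,0.65,0,0,0.2,0,0,0,0.65,0,0,0.28,0,0,0,0.65,0,0,0.28,0,0,0,0.65,0,0,0.28,0,0,0,0.65])

```text
time_s: 9.75
position: [0.5847, -0.1006, 0.0837]
orientation: [-0.0, 0.999, 0.037, -0.001]
wrist_force: [-0.0, -0.2, 0.9]
width: 0.0706
gripper_force: 0.0
```

>>> move_arm(commands=[0,0,0.02,0,0,0,0.65,0,0,0.03,0,0,0,0.65,0,0,0.03,0,0,0,0.65])

```text
time_s: 10.0
position: [0.5853, -0.1008, 0.0821]
orientation: [0.0, 0.999, 0.037, 0.0]
wrist_force: [-0.3, 0.3, -0.1]
width: 0.0704
gripper_force: 0.0
```

>>> move_arm(commands=[0,0,0.015,0,0,0,0.65,0,0,0.015,0,0,0,0.5,0,0,0.015,0,0,0,0.3,0,0,0.015,0,0,0,0.3,0,0,0.015,0,0,0,0.3,0,0,0.015,0,0,0,0.3], grip_force=30)

```text
time_s: 10.5
position: [0.585, -0.0996, 0.0812]
orientation: [-0.001, 0.999, 0.037, -0.0]
wrist_force: [-2.0, 4.1, 4.2]
width: 0.0609
gripper_force: 36.1
```

>>> move_arm(commands=[0.009,-0.008,-0.016,0,-0.0095,0,0.3,0.019,-0.01,-0.032,0,-0.0191,0,0.3,0.029,-0.01,-0.047,0,-0.0286,0,0.3,0.042,-0.01,-0.065,0,-0.0398,0,0.3,0.042,-0.01,-0.065,0,-0.0398,0,0.3,0.042,-0.01,-0.065,0,-0.0398,0,0.3])

```text
time_s: 11.0
position: [0.588, -0.0994, 0.0863]
orientation: [0.002, 0.997, 0.037, -0.064]
wrist_force: [-4.3, 1.8, 4.5]
width: 0.0611
gripper_force: 36.1
```

>>> move_arm(commands=[-0.005,0,0,0,0,0,0.3,0.003,0,-0.016,0,-0.01,0,0.3,0.012,0,-0.031,0,-0.02,0,0.3,0.021,0,-0.047,0,-0.03,0,0.3,0.03,0,-0.063,0,-0.04,0,0.3,0.03,0,-0.063,0,-0.04,0,0.3,0.03,0,-0.063,0,-0.04,0,0.3])

```text
time_s: 11.58
position: [0.5914, -0.0991, 0.0907]
orientation: [0.004, 0.991, 0.037, -0.125]
wrist_force: [-2.6, 3.6, 4.0]
width: 0.061
gripper_force: 35.9
```

>>> move_arm(commands=[-0.02,-0.008,0.005,0,0,0,0.3,-0.04,-0.012,0.01,0,0,0,0.3,-0.06,-0.012,0.015,0,0,0,0.3,-0.06,-0.012,0.015,0,0,0,0.3])

```text
time_s: 11.92
position: [0.5864, -0.0994, 0.0906]
orientation: [0.005, 0.992, 0.037, -0.124]
wrist_force: [0.5, 0.2, 0.1]
width: 0.0612
gripper_force: 35.7
```

```bash
python3 look.py pics/l4.png
```

```text
[ 0.5864431  -0.09939838  0.09072961] [[ 0.966  0.074 -0.247]
 [ 0.071 -0.997 -0.019]
 [-0.248  0.001 -0.969]] [-0.2529119   0.44682727  0.95414557] 12.0167
```

View pics/l4.png

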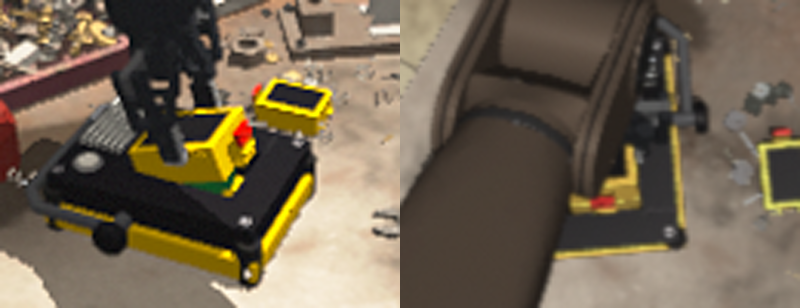

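The cover is tipped up in the fingers, with the cells showing below, and the forces are near zero. I'll keep drawing it out, then lift.

>>> move_arm(commands=[-0.03,0,0.008,0,0,0,0.3,-0.06,0,0.015,0,0,0,0.3,-0.09,0,0.022,0,0,0,0.3,-0.12,0,0.03,0,0,0,0.3,-0.12,0,0.03,0,0,0,0.3])

```text
time_s: 12.43
position: [0.579, -0.0996, 0.0907]
orientation: [0.005, 0.992, 0.036, -0.12]
wrist_force: [7.3, 2.0, -5.0]
width: 0.061
gripper_force: 35.3
```

>>> move_arm(commands=[-0.012,0,-0.05,0,0,0,0.3,-0.025,0,-0.1,0,0,0,0.3,-0.05,0,-0.2,0,0,0,0.3,-0.05,0,-0.2,0,0,0,0.3])

```text
time_s: 12.77
position: [0.5791, -0.0997, 0.1087]
orientation: [0.005, 0.992, 0.036, -0.121]
wrist_force: [4.7, 0.1, -0.6]
width: 0.061
gripper_force: 35.6
```

>>> move_arm(commands=[0.01,0,-0.03,0,0,0,0.3,0.02,0,-0.06,0,0,0,0.3,0.02,0,-0.06,0,0,0,0.3])

```text
time_s: 13.02
position: [0.5797, -0.0994, 0.1118]
orientation: [0.005, 0.991, 0.037, -0.125]
wrist_force: [2.2, -0.0, -0.9]
width: 0.0616
gripper_force: 35.5
```

```bash
python3 look.py pics/l5.png
```

```text
[ 0.57960096 -0.09942974  0.11168639] [[ 0.966  0.074 -0.247]
 [ 0.071 -0.997 -0.018]
 [-0.248  0.    -0.969]] [ 2.17135112  0.38993542 -0.18992603] 13.1167
```

View pics/l5.png

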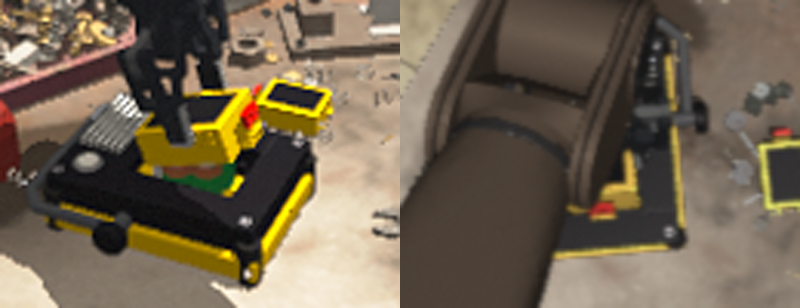

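>>> move_arm(commands=[-0.02,0,-0.08,0,0,0,0.3,-0.04,0,-0.16,0,0,0,0.3,-0.08,0,-0.32,0,0,0,0.3,-0.13,0,-0.5,0,0,0,0.3,-0.186,0,-0.727,0,0,0,0.3,-0.186,0,-0.727,0,0,0,0.3,-0.186,0,-0.727,0,0,0,0.3])

```text
time_s: 13.7
position: [0.5803, -0.0998, 0.1739]
orientation: [0.005, 0.992, 0.036, -0.123]
wrist_force: [0.3, -0.1, -1.1]
width: 0.0612
gripper_force: 35.5
```

```bash
python3 - <<'E'
from h import *
np.set_printoptions(precision=4,suppress=True)
p,r,s=tool();print(p,r.as_matrix(),s['wrist_force'],s['width'],s['qpos'])
for n in('scene','top'):
    im=vision.get_image(n)
    if n=='scene': cv2.imwrite('pics/l6.png',cv2.resize(im[130:260,190:370,::-1],None,fx=4,fy=4,interpolation=cv2.INTER_CUBIC))
    for t in('free_patch','cover','tab_pad','tongues'): print(n,t,[(np.round(d['centre'],1).tolist(),round(d['score'],2)) for d in vision.pinpoint(n,t)[:3]])
E
```

```text
[ 0.5803 -0.0998  0.1739] [[ 0.967   0.0737 -0.2439]
 [ 0.071  -0.9973 -0.0196]
 [-0.2447  0.0017 -0.9696]] [ 0.3107 -0.0687 -1.131 ] 0.06118543454249826 [-0.3057  0.2938  1.7222 -0.0944  1.3562  1.2223]
scene free_patch [([329.9, 216.4], 0.64), ([244.7, 196.7], 0.24)]
scene cover [([260.2, 200.4], 0.94), ([291.7, 210.4], 0.92)]
scene tab_pad [([275.8, 187.1], 0.47), ([277.4, 203.2], 0.35)]
scene tongues [([242.0, 196.7], 0.87), ([389.2, 217.6], 0.71), ([300.1, 212.4], 0.69)]
top free_patch [([325.4, 238.2], 0.82)]
top cover [([310.9, 201.9], 0.8), ([249.7, 200.2], 0.47)]
top tab_pad [([248.7, 209.8], 0.43)]
top tongues [([312.1, 215.0], 0.81)]
```

View pics/l6.png

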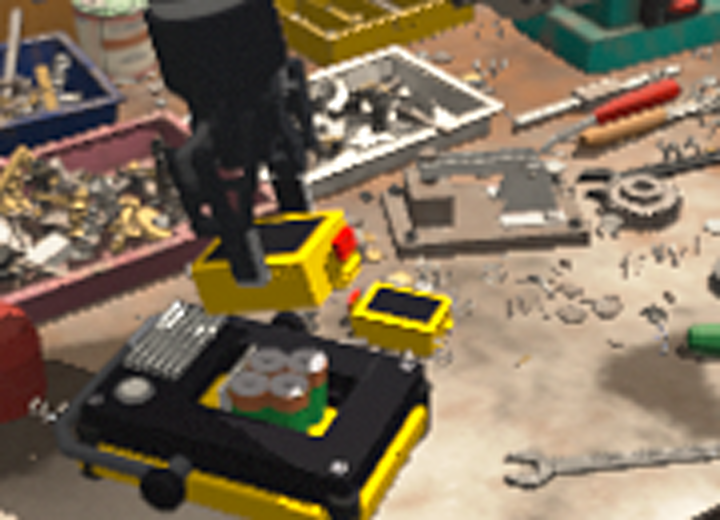

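```bash
python3 - <<'E'
from h import *
np.set_printoptions(precision=4,suppress=True)
p,r,s=tool(); yl=-r.as_matrix()[:,1]; xl=np.array([yl[1],-yl[0],0])
def inpl(px):
    c,d=ray('scene',px); w=c+d*(yl@(p-c))/(yl@d); return np.array([(w-p)@xl,w[2]-p[2]])
a=[inpl(q) for q in((260.2,200.4),(242,196.7),(275.8,187.1))];print(a)
# cover pose in plane: origin o, tilt t
L=np.array([[0,0],[45,13],[-51.5,26]])/1000
from scipy.optimize import least_squares
def m(v,l): c,s_=np.cos(v[2]),np.sin(v[2]); return np.array([l[0]*c+l[1]*s_+v[0],-l[0]*s_+l[1]*c+v[1]])
f=least_squares(lambda v:np.concatenate([m(v,l)-b for l,b in zip(L,a)]),[0,-.03,.35],x_scale=[.01,.01,.1]);print(f.x,f.fun)
for t in(.25,.35,.45):
    o=-m([0,0,t],(-.00035,.0325)); print(t,[proj('scene',p+xl*q[0]+np.array([0,0,q[1]]))[0] for q in [m([*o,t],l) for l in L]])
pa=tri((329.9,216.4),(325.4,238.2)); print('patch',pa,tri((332.4,216),(323.8,240.2)))
# other things near patch
for c in('spanner','screwdriver','cover'):
    for d in vision.trace('top',c)[:2]:
        P=np.argwhere(d['mask'])[:,::-1]; P=P[::max(1,len(P)//60)]; w=np.array([atz('top',x,0)[:2] for x in P]); print(c,round(d['score'],2),w.min(0),w.max(0),np.linalg.norm(w-pa[:2],axis=1).min())
E
```

```text
[array([-0.0046, -0.0271]), array([ 0.0462, -0.0294]), array([-0.0466,  0.0222])]
[-0.0044 -0.0244  0.3717] [ 0.0002  0.0028 -0.004   0.0008  0.0037 -0.0036]
0.25 [array([261.3738, 202.1562]), array([244.5317, 197.5393]), array([277.5093, 193.0942])]
0.35 [array([262.5036, 202.1264]), array([245.7271, 199.0597]), array([277.1785, 191.2293])]
0.45 [array([263.5954, 201.9844]), array([247.0418, 200.4968]), array([276.6526, 189.3498])]
patch [ 0.4612 -0.3151 -0.0053] [ 0.4538 -0.3102  0.0019]
spanner 0.66 [ 0.2876 -0.2645] [ 0.4202 -0.1645] 0.1371699020524317
screwdriver 0.82 [ 0.2953 -0.3799] [ 0.3699 -0.3434] 0.09646964991834592
cover 0.75 [ 0.5384 -0.2944] [ 0.612  -0.2478] 0.08094997544109021
cover 0.53 [ 0.5314 -0.1277] [ 0.5987 -0.0836] 0.2096340208028711
```

>>> move_arm(commands=[-0.1,0.15,0.03,0,0.02,0,0.3,-0.25,0.35,0.06,0,0.045,0,0.3,-0.4,0.55,0.1,0,0.07,0,0.3,-0.5,0.7,0.13,0,0.095,0,0.3,-0.606,0.831,0.155,0,0.113,0,0.3,-0.606,0.831,0.155,0,0.113,0,0.3,-0.606,0.831,0.155,0,0.113,0,0.3])

```text
time_s: 14.93
position: [0.5338, -0.1698, 0.1718]
orientation: [-0.002, 0.998, 0.036, 0.052]
wrist_force: [0.7, 0.2, -0.5]
width: 0.0609
gripper_force: 35.5
```

```bash
cat > go.py <<'E'
import sys; from h import *
np.set_printoptions(precision=4,suppress=True)
p,r,s=tool(); d=np.array(eval(sys.argv[1]))-p; print(p,s['wrist_force'],s['width'],'d',d,'units',r.inv().apply(d)/.08, 'eulerYX',r.as_matrix()[:,2],r.as_matrix()[:,1],'up10',r.inv().apply([0,0,.01])/.08)
E
python3 go.py '[.455,-.312,.07]'
```

```text
[ 0.5338 -0.1698  0.1718] [ 0.7343  0.2471 -0.5077] 0.060884593816487004 d [-0.0788 -0.1422 -0.1018] units [-1.2358  1.7021  1.1503] eulerYX [ 0.1032  0.0077 -0.9946] [ 0.0717 -0.9974 -0.0002] up10 [ 0.0129 -0.     -0.1243]
```

>>> move_arm(commands=[-0.15,0.25,-0.015,0,0,0,0.3,-0.35,0.55,-0.037,0,0,0,0.3,-0.55,0.85,-0.057,0,0,0,0.3,-0.55,0.85,-0.057,0,0,0,0.3])

```text
time_s: 15.27
position: [0.495, -0.2434, 0.1719]
orientation: [-0.001, 0.998, 0.036, 0.052]
wrist_force: [0.6, -0.3, -0.8]
width: 0.0616
gripper_force: 35.5
```

>>> move_arm(commands=[-0.25,0.4,0,0,0,0,0.3,-0.5,0.75,0.1,0,0,0,0.3,-0.6,0.85,0.3,0,0,0,0.3,-0.627,0.85,0.5,0,0,0,0.3,-0.627,0.85,0.69,0,0,0,0.3,-0.627,0.85,0.69,0,0,0,0.3,-0.627,0.85,0.69,0,0,0,0.3])

```text
time_s: 15.85
position: [0.4569, -0.3106, 0.1106]
orientation: [-0.003, 0.998, 0.037, 0.051]
wrist_force: [0.1, 0.5, -0.2]
width: 0.0609
gripper_force: 35.5
```

```bash
python3 go.py '[.455,-.312,.04]'; python3 - <<'E'
from h import *
p,r,s=tool(); yl=-r.as_matrix()[:,1]; xl=np.array([yl[1],-yl[0],0])
def inpl(n,px):
    c,d=ray(n,px); w=c+d*(yl@(p-c))/(yl@d); return np.array([(w-p)@xl,w[2]-p[2]]).round(4)
vision.get_image('scene')
for t in('cover','tongues','tab_pad'): print(t,[(np.round(d['centre'],1).tolist(),round(d['score'],2),inpl('scene',d['centre'])) for d in vision.pinpoint('scene',t)[:3]])
E
```

```text
[ 0.4569 -0.3106  0.1106] [ 0.1258  0.5145 -0.2092] 0.060914278008166935 d [-0.0019 -0.0014 -0.0706] units [-0.1148  0.0173  0.8756] eulerYX [ 0.102   0.0097 -0.9947] [ 0.0749 -0.9972 -0.0021] up10 [ 0.0128 -0.0003 -0.1243]
cover [([331.3, 193.9], 0.7, array([ 0.0043, -0.0332])), ([290.6, 213.6], 0.54, array([ 0.1269, -0.1373])), ([348.0, 197.4], 0.17, array([-0.0447, -0.0324]))]
tongues [([299.6, 212.1], 0.67, array([ 0.0976, -0.1234])), ([317.9, 182.8], 0.63, array([ 0.0465, -0.0064]))]
tab_pad [([277.4, 207.0], 0.57, array([ 0.1715, -0.1247])), ([348.1, 188.9], 0.38, array([-0.042 , -0.0048]))]
```

```bash
python3 - <<'E'
from h import *
from scipy.optimize import minimize
p,r,s=tool(); yl=-r.as_matrix()[:,1]; yl[2]=0; xl=np.array([yl[1],-yl[0],0])
im=vision.get_image('scene'); hsv=cv2.cvtColor(im,cv2.COLOR_RGB2HSV)
m=(cv2.inRange(hsv,(18,120,60),(36,255,255))>0); m[:, :300]=0; m[:,370:]=0; m[:165]=0;m[214:]=0
n,l,st,_=cv2.connectedComponentsWithStats(m.astype(np.uint8)); print(st[1:][st[1:,4]>15])
m=np.isin(l,1+np.where(st[1:,4]>15)[0])
pts=np.argwhere(m)[:,::-1].astype(np.int32); H=np.zeros((420,560),np.uint8); cv2.fillConvexPoly(H,cv2.convexHull(pts),1)
B=np.array([[x,y,z] for x in(-36.5,45) for y in(-31,31) for z in(0,34)])/1000
def iou(v):
    c,s_=np.cos(v[2]),np.sin(v[2]); x=B[:,0]*c+B[:,2]*s_+v[0]; z=-B[:,0]*s_+B[:,2]*c+v[1]
    q=proj('scene',p+np.outer(x,xl)+np.outer(B[:,1],yl)+np.outer(z,[0,0,1]))
    M=np.zeros((420*1,560),np.uint8); cv2.fillConvexPoly(M,cv2.convexHull(np.round(q*16).astype(np.int32)),1,shift=4)
    return -(M&H).sum()/(M|H).sum()
best=[]
for t in np.arange(-.3,.31,.05):
    f=minimize(lambda u:iou([u[0],u[1],t]),[0,-.0325],method='Nelder-Mead',options=dict(initial_simplex=[[0,-.0325],[.008,-.0325],[0,-.025]])); print(round(t,2),f.x.round(4),round(f.fun,3))
np.save('mask.npy',m)
E
```

```text
[[314 175  37  26 425]
 [300 204   4  10  27]]
-0.3 [-0.094   0.0533] 0.0
-0.25 [-0.094   0.0533] 0.0
-0.2 [-0.094   0.0533] 0.0
-0.15 [-0.094   0.0533] 0.0
-0.1 [0.0105 0.0533] 0.0
-0.05 [0.0105 0.0533] 0.0
-0.0 [0.0105 0.0533] 0.0
0.05 [0.0105 0.0533] 0.0
0.1 [0.0105 0.0533] 0.0
0.15 [0.0105 0.0533] 0.0
0.2 [0.0105 0.0533] 0.0
0.25 [0.0105 0.0533] 0.0
0.3 [0.0105 0.0533] 0.0<stdin>:14: RuntimeWarning: overflow encountered in scalar negative
```

```bash
cat > tilt.py <<'E'
from h import *
from scipy.optimize import minimize
p,r,s=tool(); yl=-r.as_matrix()[:,1]; yl[2]=0; xl=np.array([yl[1],-yl[0],0])
m=np.load('mask.npy'); m[:, :310]=0
H=np.zeros((420,560),np.uint8); cv2.fillConvexPoly(H,cv2.convexHull(np.argwhere(m)[:,::-1].astype(np.int32)),1)
B=np.array([[x,y,z] for x in(-36.5,45) for y in(-31,31) for z in(0,34)])/1000
B=np.r_[B,np.array([[-46,-11,0],[-46,11,0]])/1000]
def iou(v):
    c,s_=np.cos(v[2]),np.sin(v[2]); x=B[:,0]*c+B[:,2]*s_+v[0]; z=-B[:,0]*s_+B[:,2]*c+v[1]
    q=proj('scene',p+np.outer(x,xl)+np.outer(B[:,1],yl)+np.outer(z,[0,0,1]))
    M=np.zeros((420,560),np.uint8); cv2.fillConvexPoly(M,cv2.convexHull(np.round(q*16).astype(np.int32)),1,shift=4)
    return -float((M&H).sum())/float((M|H).sum())
for t in np.arange(-.3,.31,.06):
    f=minimize(lambda u:iou([u[0],u[1],t]),[0,-.0325],method='Nelder-Mead',options=dict(initial_simplex=[[0,-.0325],[.008,-.0325],[0,-.025]])); print(round(t,2),f.x.round(4),round(f.fun,3))
E
python3 tilt.py
```

```text
-0.3 [ 0.0067 -0.0317] -0.833
-0.24 [ 0.0053 -0.0318] -0.861
-0.18 [ 0.0034 -0.0313] -0.881
-0.12 [ 0.0026 -0.032 ] -0.909
-0.06 [ 0.0023 -0.0315] -0.937
0.0 [ 0.0009 -0.0314] -0.957
0.06 [-0.0001 -0.031 ] -0.97
0.12 [-0.0002 -0.0315] -0.947
0.18 [-0.0013 -0.0317] -0.921
0.24 [-0.0029 -0.0312] -0.895
0.3 [-0.0037 -0.0295] -0.858
```

>>> move_arm(commands=[-0.03,0,0.25,0,0,0,0.3,-0.055,0,0.55,0,0,0,0.3,-0.075,0,0.72,0,0,0,0.3,-0.083,0,0.81,0,0.01,0,0.3,-0.083,0,0.81,0,0.01,0,0.3,-0.083,0,0.81,0,0.01,0,0.3])

```text
time_s: 16.6
position: [0.4565, -0.3116, 0.0466]
orientation: [-0.002, 0.997, 0.037, 0.068]
wrist_force: [-0.9, -0.2, -0.9]
width: 0.061
gripper_force: 35.5
```

>>> move_arm(commands=[-0.005,0,0.04,0,0,0,0.3,-0.009,0,0.08,0,0,0,0.3,-0.009,0,0.08,0,0,0,0.3])

```text
time_s: 16.85
position: [0.457, -0.3117, 0.0401]
orientation: [-0.002, 0.997, 0.037, 0.068]
wrist_force: [0.4, 0.6, -0.8]
width: 0.061
gripper_force: 35.5
```

>>> move_arm(commands=[-0.002,0,0.0125,0,0,0,0.3,-0.003,0,0.025,0,0,0,0.3,-0.003,0,0.025,0,0,0,0.3])

```text
time_s: 17.1
position: [0.4567, -0.3115, 0.0378]
orientation: [-0.002, 0.997, 0.037, 0.068]
wrist_force: [0.3, -0.4, -0.2]
width: 0.061
gripper_force: 35.5
```

>>> move_arm(commands=[-0.002,0,0.0125,0,0,0,0.3,-0.003,0,0.025,0,0,0,0.3,-0.003,0,0.025,0,0,0,0.3])

```text
time_s: 17.35
position: [0.4567, -0.3114, 0.0356]
orientation: [-0.003, 0.997, 0.037, 0.068]
wrist_force: [-0.1, 0.2, -1.0]
width: 0.0613
gripper_force: 35.5
```

>>> move_arm(commands=[-0.001,0,0.0125,0,0,0,0.3,-0.001,0,0.0125,0,0,0,0.3,-0.001,0,0.0125,0,0,0,0.3])

```text
time_s: 17.6
position: [0.4569, -0.3116, 0.035]
orientation: [-0.002, 0.997, 0.037, 0.068]
wrist_force: [-0.8, 0.3, 0.1]
width: 0.0608
gripper_force: 35.7
```

>>> move_arm(commands=[-0.001,0,0.0125,0,0,0,0.3,-0.001,0,0.0125,0,0,0,0.3,-0.001,0,0.0125,0,0,0,0.3])

```text
time_s: 17.85
position: [0.4572, -0.3116, 0.0345]
orientation: [-0.003, 0.997, 0.037, 0.068]
wrist_force: [-0.8, 1.9, 4.9]
width: 0.0613
gripper_force: 36.2
```

```bash
python3 -c "
from h import *
print(tool()[2]['moment'],tool()[2]['wrist_force'])"
```

```text
[ 0.32930592  0.33809933 -0.03150652] [-0.83026181  1.88145306  4.91521818]
```

>>> move_arm(commands=[0,0,0.005,0,-0.005,0,0.3,0,0,0.01,0,-0.01,0,0.3,0,0,0.01,0,-0.01,0,0.3])

```text
time_s: 18.1
position: [0.4577, -0.312, 0.0334]
orientation: [-0.001, 0.998, 0.037, 0.052]
wrist_force: [1.0, -0.0, 3.0]
width: 0.0613
gripper_force: 36.0
```

```bash
python3 -c "
from h import *
print(tool()[0],tool()[2]['moment'],tool()[2]['wrist_force'])
import numpy as np,cv2
im=vision.get_image('scene'); hsv=cv2.cvtColor(im,cv2.COLOR_RGB2HSV)
m=(cv2.inRange(hsv,(18,120,60),(36,255,255))>0); m[:, :310]=0; m[:,375:]=0; m[:185]=0;m[245:]=0
n,l,st,_=cv2.connectedComponentsWithStats(m.astype(np.uint8));print(st[1:]); i=1+np.argmax(st[1:,4]); np.save('mask.npy',l==i)
"; python3 tilt.py
```

```text
[ 0.45766629 -0.31195669  0.03344916] [ 0.16454303  0.04490021 -0.01930922] [ 1.03588325 -0.01520507  3.02703264]
[[312 198  36  27 411]]
-0.3 [ 0.0072 -0.0326] -0.846
-0.24 [ 0.0057 -0.0328] -0.867
-0.18 [ 0.0048 -0.0333] -0.895
-0.12 [ 0.0033 -0.0324] -0.919
-0.06 [ 0.0017 -0.0324] -0.946
0.0 [ 0.     -0.0325] -0.971
0.06 [-0.0004 -0.0325] -0.959
0.12 [-0.0002 -0.033 ] -0.942
0.18 [-0.0012 -0.0317] -0.912
0.24 [-0.0016 -0.0323] -0.895
0.3 [-0.0032 -0.03  ] -0.868
```

>>> move_arm(commands=[0,0,0.008,0,-0.002,0,0.3,0,0,0.008,0,-0.002,0,0.3,0,0,0.008,0,-0.002,0,0.3])

```text
time_s: 18.4
position: [0.4578, -0.312, 0.0333]
orientation: [-0.001, 0.998, 0.037, 0.05]
wrist_force: [1.9, 1.5, 5.8]
width: 0.061
gripper_force: 36.3
```

>>> move_arm(commands=[0,0,0,0,0,0,0.48,0,0,0,0,0,0,0.52,0,0,0,0,0,0,0.6,0,0,0,0,0,0,0.75,0,0,0,0,0,0,0.75,0,0,0,0,0,0,0.75])

```text
time_s: 18.9
position: [0.4568, -0.3114, 0.0321]
orientation: [-0.002, 0.998, 0.037, 0.049]
wrist_force: [0.0, 0.0, 0.4]
width: 0.0747
gripper_force: 0.0
```

```bash
python3 go.py '[.457,-.312,.11]'
```

```text
[ 0.4568 -0.3114  0.0321] [0.0457 0.0099 0.3593] 0.07472892956484108 d [ 0.0002 -0.0006  0.0779] units [ 0.097   0.0077 -0.9695] eulerYX [ 0.0971  0.0076 -0.9952] [ 0.0737 -0.9973 -0.0004] up10 [ 0.0122 -0.     -0.1244]
```

Released. Now retreat straight up, then move away.

>>> move_arm(commands=[0.01,0,-0.1,0,0,0,0.75,0.03,0,-0.3,0,0,0,0.75,0.06,0,-0.6,0,0,0,0.75,0.097,0,-0.97,0,0,0,0.75,0.097,0,-0.97,0,0,0,0.75])

```text
time_s: 19.32
position: [0.4601, -0.3144, 0.1173]
orientation: [0.003, 0.998, 0.037, 0.053]
wrist_force: [0.2, -0.2, 0.8]
width: 0.0747
gripper_force: 0.0
```

>>> move_arm(commands=[0,0.5,-0.5,0,0,0,0.75,0,1,-1,0,0,0,0.75,0,1,-1,0,0,0,0.75,0,1,-1,0,0,0,0.75])

```text
time_s: 19.65
position: [0.4571, -0.398, 0.1974]
orientation: [0.004, 0.998, 0.036, 0.053]
wrist_force: [0.1, -0.1, 1.0]
width: 0.0745
gripper_force: 0.0
```

>>> move_arm(commands=[0,0.5,0,0,0,0,0.75,0,1,0,0,0,0,0.75,0,1,0,0,0,0,0.75,0,1,0,0,0,0,0.75])

```text
time_s: 19.98
position: [0.4606, -0.4724, 0.1886]
orientation: [-0.003, 0.998, 0.036, 0.048]
wrist_force: [-0.1, 0.6, -0.1]
width: 0.0746
gripper_force: 0.0
```

```bash
python3 - <<'E'
from h import *
im=vision.get_image('scene'); vision.get_image('top')
P={}
for n in('scene','top'):
  for t in('cover','tab_pad','tongues','lamp','nut','spanner','screwdriver'):
    print(n,t,[(np.round(d['centre'],1).tolist(),round(d['score'],2),atz(n,d['centre'],0)[:2].round(3)) for d in vision.pinpoint(n,t)[:3]])
hsv=cv2.cvtColor(im,cv2.COLOR_RGB2HSV)
m=(cv2.inRange(hsv,(18,120,60),(36,255,255))>0); m[:, :310]=0; m[:,375:]=0; m[:185]=0;m[245:]=0
n,l,st,_=cv2.connectedComponentsWithStats(m.astype(np.uint8));print(st[1:]); i=1+np.argmax(st[1:,4])
H=np.zeros((420,560),np.uint8); cv2.fillConvexPoly(H,cv2.convexHull(np.argwhere(l==i)[:,::-1].astype(np.int32)),1)
B=np.array([[x,y,z] for x in(-36.5,45) for y in(-31,31) for z in(0,34)]+[[-46,-11,0],[-46,11,0]])/1000
from scipy.optimize import minimize
def iou(v,roll,tilt):
    q=proj('scene',R.from_euler('ZYX',[v[2],tilt,roll]).apply(B)+[v[0],v[1],v[3] if len(v)>3 else 0])
    M=np.zeros((420,560),np.uint8); cv2.fillConvexPoly(M,cv2.convexHull(np.round(q*16).astype(np.int32)),1,shift=4)
    return -float((M&H).sum())/float((M|H).sum())
for t in(0,.1,.2):
  f=minimize(lambda v:iou(v,0,t),[.457,-.312,.074],method='Nelder-Mead',options=dict(initial_simplex=[[.457,-.312,.074],[.467,-.312,.074],[.457,-.302,.074],[.457,-.312,.174]])); print(t,f.x,f.fun)
E
```

```text
scene cover [([290.8, 211.1], 0.67, array([ 0.573, -0.279])), ([330.6, 218.2], 0.64, array([ 0.453, -0.301])), ([190.8, 224.9], 0.52, array([ 0.797, -0.084]))]
scene tab_pad [([275.1, 206.8], 0.52, array([ 0.625, -0.277])), ([347.9, 212.2], 0.43, array([ 0.418, -0.354]))]
scene tongues [([299.2, 215.0], 0.57, array([ 0.542, -0.272])), ([312.9, 207.2], 0.55, array([ 0.522, -0.329]))]
scene lamp [([254.8, 242.0], 0.95, array([ 0.596, -0.102]))]
scene nut [([353.3, 245.5], 0.65, array([ 0.354, -0.212])), ([275.6, 192.9], 0.56, array([ 0.66 , -0.348]))]
scene spanner [([350.2, 247.9], 0.76, array([ 0.358, -0.199]))]
scene screwdriver [([389.6, 217.0], 0.68, array([ 0.3  , -0.388]))]
top cover [([325.9, 241.9], 0.65, array([ 0.451, -0.316])), ([309.3, 203.5], 0.59, array([ 0.564, -0.269]))]
top tab_pad [([325.1, 258.2], 0.44, array([ 0.404, -0.313]))]
top tongues [([312.6, 213.9], 0.91, array([ 0.533, -0.278])), ([326.5, 225.1], 0.64, array([ 0.5  , -0.318])), ([322.2, 256.5], 0.31, array([ 0.409, -0.304]))]
top lamp [([251.8, 197.2], 0.71, array([ 0.583, -0.101]))]
top nut [([337.3, 171.9], 0.5, array([ 0.656, -0.352]))]
top spanner [([289.5, 277.2], 0.71, array([ 0.35 , -0.209])), ([333.0, 173.8], 0.27, array([ 0.65 , -0.339]))]
top screwdriver [([346.1, 298.5], 0.6, array([ 0.288, -0.371]))]
[[312 198  36  27 486]]
0 [ 0.46028206 -0.31294529  0.04527151] -0.9714285714285714
0.1 [ 0.45740811 -0.31305513 -0.02793657] -0.9619047619047619
0.2 [ 0.45617556 -0.31216935 -0.18257397] -0.9285714285714286
```

The cover lies flat and outer face up at about (0.46, -0.31). The lamp and the other things are where they were, and the arm is clear.

```bash
python3 -c "
from station import close_job
print(close_job())"
```

```text
the job is handed in; nothing more can be done
None
```

The lamp's battery compartment is open, the larger cover lies flat, outer face up, on the clear patch to the right of the lamp, and the job is handed in at about 20 s on the robot clock.

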